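Line up the wrapped eggs by size on the display board

TASK

Stand the four loose gold foil eggs with paper bands on the four white pads of the display board in order of size, the smallest on the pad next to the tape dispenser and the largest on the pad next to the label roll. Stand each one upright on the middle of its pad, let go of it, and never knock an egg over.

Things in the scene. Friction and masses are not known exactly. Their poses are not given: they have to be found in the camera images.
- egg_a: The smallest of four loose upright eggs, rigid, gold foil with white foot and white paper band round the waist, alike but for size. Diameter 35 mm at the band, height 54 mm. Origin: centre of its flat underside (27 mm across), z up. The band, an upright cylinder 18 mm high with its middle 25 mm above the origin, is the place to grip. Round: yaw means nothing. 35 to 210 g.
- egg_b: The second smallest of four loose upright eggs, rigid, gold foil with white foot and white paper band round the waist, alike but for size. Diameter 44 mm at the band, height 66 mm. Origin: centre of its flat underside (33 mm across), z up. The band, an upright cylinder 18 mm high with its middle 31 mm above the origin, is the place to grip. Round: yaw means nothing. 35 to 210 g.
- egg_c: The second largest of four loose upright eggs, rigid, gold foil with white foot and white paper band round the waist, alike but for size. Diameter 53 mm at the band, height 78 mm. Origin: centre of its flat underside (40 mm across), z up. The band, an upright cylinder 18 mm high with its middle 37 mm above the origin, is the place to grip. Round: yaw means nothing. 35 to 210 g.
- egg_d: The largest of four loose upright eggs, rigid, gold foil with white foot and white paper band round the waist, alike but for size. Diameter 62 mm at the band, height 90 mm. Origin: centre of its flat underside (47 mm across), z up. The band, an upright cylinder 18 mm high with its middle 42 mm above the origin, is the place to grip. Round: yaw means nothing. 35 to 210 g.
- pad_1: White round pad, 62 mm across, 6 mm thick, fixed on the black display board (84 x 360 x 8 mm). pad_1, pad_2, pad_3, pad_4 lie in this order in a straight row, 90 mm apart, along their y axis (pad_4 towards +y). Origin: centre of the pad's underside, 8 mm above the table; its top is 6 mm above the origin.
- pad_2: White round pad, 62 mm across, 6 mm thick, fixed on the black display board (84 x 360 x 8 mm). pad_1, pad_2, pad_3, pad_4 lie in this order in a straight row, 90 mm apart, along their y axis (pad_4 towards +y). Origin: centre of the pad's underside, 8 mm above the table; its top is 6 mm above the origin.
- pad_3: White round pad, 62 mm across, 6 mm thick, fixed on the black display board (84 x 360 x 8 mm). pad_1, pad_2, pad_3, pad_4 lie in this order in a straight row, 90 mm apart, along their y axis (pad_4 towards +y). Origin: centre of the pad's underside, 8 mm above the table; its top is 6 mm above the origin.
- pad_4: White round pad, 62 mm across, 6 mm thick, fixed on the black display board (84 x 360 x 8 mm). pad_1, pad_2, pad_3, pad_4 lie in this order in a straight row, 90 mm apart, along their y axis (pad_4 towards +y). Origin: centre of the pad's underside, 8 mm above the table; its top is 6 mm above the origin.
- dispenser: Grey tape dispenser (150 x 55 mm, 72 mm high, fixed) on the table just beyond one end of the row of pads, its centre 108 mm from that of the end pad and 40 mm further from the robot than the row's line, its long side across the row. Which end it stands at differs from start to start. Origin: centre of its underside.
- label_roll: White roll of labels lying flat, with a dark core (84 mm across, 45 mm high, fixed), on the table just beyond the other end of the row, 108 mm from the end pad's centre. Origin: centre of its underside.
Not all that is in view belongs to the job. What is shaped like the egg_d but green or purple is not meant.

How it is judged:
At the end, for the whole second after the job is handed in: From the dispenser's end of the row to the label roll's: smallest, second smallest, second largest, largest egg, each standing on its pad (foot centre within 12 mm of the pad's centre, foot on the pad's top within about 3 mm, upright within 0.12 rad), released and at rest (((horizontal distance between dispenser and pad_1 below 0.2 m and horizontal distance between egg_a and pad_1 below 0.012 m and z of egg_a in the frame of pad_1 between 0.003 and 0.01 m and horizontal distance between egg_b and pad_2 below 0.012 m and z of egg_b in the frame of pad_2 between 0.003 and 0.01 m and horizontal distance between egg_c and pad_3 below 0.012 m and z of egg_c in the frame of pad_3 between 0.003 and 0.01 m and horizontal distance between egg_d and pad_4 below 0.012 m and z of egg_d in the frame of pad_4 between 0.003 and 0.01 m) or (horizontal distance between dispenser and pad_4 below 0.2 m and horizontal distance between egg_a and pad_4 below 0.012 m and z of egg_a in the frame of pad_4 between 0.003 and 0.01 m and horizontal distance between egg_b and pad_3 below 0.012 m and z of egg_b in the frame of pad_3 between 0.003 and 0.01 m and horizontal distance between egg_c and pad_2 below 0.012 m and z of egg_c in the frame of pad_2 between 0.003 and 0.01 m and horizontal distance between egg_d and pad_1 below 0.012 m and z of egg_d in the frame of pad_1 between 0.003 and 0.01 m)) and angle between each of egg_a, egg_b, egg_c, egg_d's own z axis and vertical below 0.12 rad and linear speed of each of egg_a, egg_b, egg_c, egg_d below 0.02 m/s and angular speed of each of egg_a, egg_b, egg_c, egg_d below 0.3 rad/s); the robot touches nothing.
It fails at once if an egg is knocked over (leans more than 0.8 rad) (angle between any of egg_a, egg_b, egg_c, egg_d's own z axis and vertical above 0.8 rad).
It also fails if it takes over 106 s, if anything falls off the work surface, if the arm or the gripper's body presses on something with over 40 N, if the wrist force passes 120 N, or if a joint passes its speed limit or range.

ROBOT

A 6-joint arm with a two-finger parallel gripper is mounted at the origin on the work surface. World frame = base frame: x ahead of the robot, y to its left, z up, the work surface at z = 0. Lengths are in m, angles in rad, forces in N, time in s.
With the tool pointing down it reaches from about 0.325 to 0.9 m from the base axis. Payload 6.1 kg.
Tool frame: the origin (TCP) lies at the very end of the fingers, on their centre line; the grasp point (between the pads) lies 19 mm behind it (robot.hold_point_z is the distance from the TCP to the grasp point, in m); z points along the fingers, y is the line along which they close (so a half turn about z gives the same grasp; the last joint's range is limited). The gripper opens to 87 mm and grips with 3 to 60 N. Pads are 19 mm wide; open, the fingers measure 117 mm over their backs; the gripper's body (75 mm by 190 mm) begins 51 mm behind the grasp point.
Start: joints at [-1.464, 0.22, 1.526, -0, 1.395, -0.126], TCP at [0.144, -0.608, 0.223] pointing down, gripper open.
Joint ranges: [-2.98, 2.98], [-0.91, 2.08], [0.09, 2.57], [-1.24, 4.39], [0.2, 2.65], [-2.68, 2.68]. Speed limits (rad/s): [2.57, 2.57, 3.01, 3.14, 3.14, 3.14].

INTERFACE

Orientations are given as a 3x3 rotation matrix whose columns are the frame's x, y, z axes.
In Python, from rig import monitor, eyes, job, robot gives the robot as it stands.
- The arm moves only by the shell command python3 -m jog 'ROWS' [FORCE]. ROWS is JSON, a list of rows, each an object of numbers: "gripper": the opening, from 0 (shut) to 1 (fully open); "dx", "dy", "dz": the shift along the tool's x, y, z in cm; "wx", "wy", "wz": the turn, a rotation vector about the tool's x, y, z in degrees. In form: [{"gripper": .., "dx": .., "dy": .., "dz": .., "wx": .., "wy": .., "wz": ..}, ...]. A call has 1 to 10 rows; each row shifts and turns the commanded pose from where the row before left it, along the tool's axes as they then stand; what a row does not reach is not made up. A row lasts 1/12 s, in which the tool goes at most 41.7 mm and 7.16 degrees, less where a joint would pass 70% of its speed; a pose out of reach is approached as far as the arm can. A call is refused whole if a number of a shift passes 4.17 or a number of a turn 7.16, either way. A call with a gripper value outside its range is refused whole. The fingers move at their own pace and stop on an object; FORCE is the grip in N (left out, the last holds). Time passes only in rows, so rows that do not move let the fingers close. It gives the time, the measured TCP pose, the force, the opening and the grip force at its end, in the units of the state.
- monitor.get_obs(): the state, without advancing time (a new reading comes with each control period).
- eyes.grab_frame(name): name is "side" or "top" or "wrist"; returns a dict with "color" (384x512x3 uint8, red, green, blue), "fx", "fy", "cx", "cy" (pixels), "rvec" (rotation vector, rad) and "tvec" (3), from world to camera coordinates, as OpenCV has them; the wrist camera has in their place "T_tool_cam" (4x4, takes a point from camera to tool coordinates, whose origin is the TCP and whose axes are the flange's). Camera axes: x right, y down, z forward; pixel columns grow to the right and rows downward; lengths in m; the calibration is good to about 2 mm. A picture is of the moment at which its call begins: read the wrist's pose just before it. There is no depth.
- job.job_done(): hands the job in; it is judged then, once.
The state is a dict: "time": time; "joint_pos": joint angles; "joint_vel": joint speeds; "joint_torque": joint torques, N m; "tcp_pos": TCP position; "ee_rot": TCP orientation; "ft_force": force on the tool from outside, world axes, zero at the start; "moment": the same for the moment, N m; "finger_gap": finger opening in m; "finger_force": force on a finger pad.
Only numpy, scipy, OpenCV 4.12 (cv2) and the standard library are available. Lean on these libraries where they do the work, as an engineer would, in place of code of your own. Each camera call takes 0.05 s, during which the arm holds its last target. There are 200 camera calls.

## Working session

There is one attempt and no reset: what is moved stays moved. The work goes in short steps, Python scripts to look and compute and a shell command to move; the robot and the scene stay as the last step left them, time stands still between calls to the robot, and variables do not carry over. Pictures are saved under pics/ and viewed, at most 14 in all, crops included, and the job is handed in when it is done.

```bash
mkdir -p pics; ls; python3 - <<'E'
from rig import monitor, eyes, job, robot
import cv2,numpy as np
o=monitor.get_obs()
for k in o: print(k,np.round(o[k],3).tolist())
for n in("top","side"):
    f=eyes.grab_frame(n); cv2.imwrite(f"pics/{n}0.png",f["color"][:,:,::-1])
    print({k:np.round(v,4).tolist() for k,v in f.items() if k!="color"})
E
```

```text
pics
time 0.0
joint_pos [-1.464, 0.221, 1.528, -0.0, 1.395, -0.126]
joint_vel [-0.001, 0.0, -0.0, 0.001, -0.0, 0.001]
joint_torque [-0.0, -49.461, -38.739, 0.07, 0.057, -0.0]
tcp_pos [0.144, -0.608, 0.221]
ee_rot [[0.973, 0.231, -0.0], [0.231, -0.973, 0.002], [0.0, -0.002, -1.0]]
ft_force [0.163, -0.29, -0.667]
moment [-0.033, -0.033, -0.057]
finger_force 0.0
finger_gap 0.087
{'fx': 358.2575, 'fy': 358.2575, 'cx': 261.3249, 'cy': 189.2858, 'rvec': [2.1888, -2.1366, 0.1727], 'tvec': [0.0422, 0.5444, 0.7898]}
{'fx': 359.3447, 'fy': 359.3447, 'cx': 258.1402, 'cy': 193.5753, 'rvec': [0.6865, -2.4873, 1.3572], 'tvec': [0.5044, 0.1797, 0.6725]}
```

View pics/top0.png

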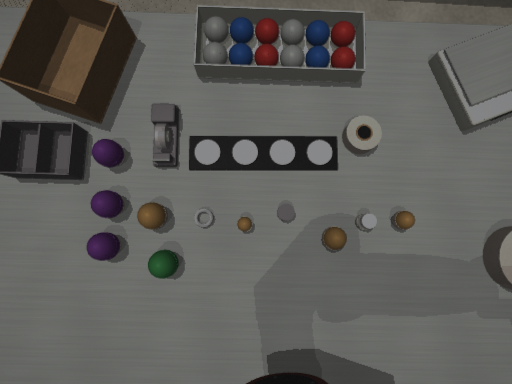

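View pics/side0.png

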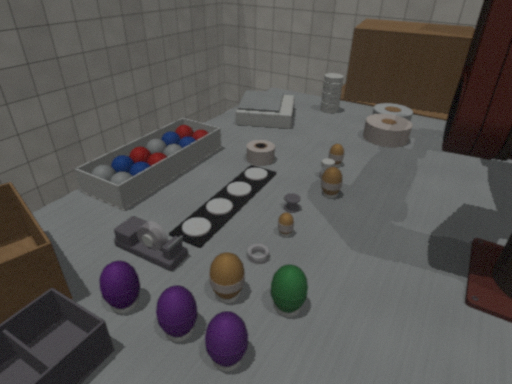

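The dispenser is at the left (+y) end of the row. The pads are at about (207,152), (245,152), (282,152) and (319,152). Egg positions are d (152,215), a (244,224), c (335,238) and b (404,219). Next I'll measure all of these accurately.

```bash
cat > h.py <<'E'
from rig import monitor, eyes, robot
import cv2,numpy as np
def cam(f): return np.array([[f["fx"],0,f["cx"]],[0,f["fy"],f["cy"]],[0,0,1]]),cv2.Rodrigues(np.array(f["rvec"],float))[0],np.array(f["tvec"],float)
def ray(f,uv,z):
    K,R,t=cam(f); c=-R.T@t; d=R.T@np.linalg.inv(K)@[uv[0],uv[1],1]
    return c+d*(z-c[2])/d[2]
def proj(f,p):
    K,R,t=cam(f); q=K@(R@np.array(p)+t); return q[:2]/q[2]
E
python3 - <<'E'
from h import *
f={n:eyes.grab_frame(n) for n in("top","side")}
im=f["top"]["color"]; hsv=cv2.cvtColor(im,cv2.COLOR_RGB2HSV)
g=cv2.inRange(hsv,(8,90,60),(25,255,255)); 
n,_,st,ce=cv2.connectedComponentsWithStats(g)
H=dict(a=.054,b=.066,c=.078,d=.09)
seed=dict(d=(152,215),a=(244,224),c=(335,238),b=(404,219))
for k,s in seed.items():
    i=min(range(1,n),key=lambda i:np.hypot(*(ce[i]-s))+(99 if st[i][4]<40 else 0))
    p=ray(f["top"],ce[i],H[k]/2); print(k,ce[i].round(1),st[i],p.round(4),"side px base",proj(f["side"],[p[0],p[1],0]).round(1),"top",proj(f["side"],[p[0],p[1],H[k]]).round(1))
w=cv2.inRange(im[130:175,190:340],(130,130,130),(255,255,255))
n,_,st,ce=cv2.connectedComponentsWithStats(w)
for i in range(1,n):
    if st[i][4]>150:
        c=ce[i]+[190,130]; print("pad",c.round(1),st[i][4],ray(f["top"],c,.014).round(4))
print(ray(f["top"],(163,263),.045),ray(f["top"],(107,204),.045),ray(f["top"],(369,220),.03))
c=cv2.resize(im[100:280,130:430],None,fx=2.6,fy=2.6,interpolation=cv2.INTER_CUBIC); cv2.imwrite("pics/t1.png",c[:,:,::-1])
E
```

```text
d [149.5 215.2] [137 203  25  26 493] [0.477  0.3048 0.045 ] side px base [224.1 294.7] top [222.7 257.6]
a [244.  223.5] [237 217  14  14 152] [0.464  0.0932 0.027 ] side px base [283.6 233.1] top [285.2 213.3]
c [334.5 237.6] [324 227  22  22 388] [ 0.4365 -0.1131  0.039 ] side px base [328.7 193.5] top [332.9 167.2]
b [404.6 219.5] [396 211  19  18 263] [ 0.4819 -0.2775  0.033 ] side px base [334.1 163.6] top [337.3 143.4]
pad [206.8 151.4] 450 [0.6342 0.1873 0.014 ]
pad [244.5 151.6] 445 [0.6365 0.0971 0.014 ]
pad [281.8 151.6] 443 [0.6389 0.0076 0.014 ]
pad [319.1 151.8] 429 [ 0.6412 -0.0826  0.014 ]
[0.37259778 0.26848651 0.045     ] [0.49979633 0.40087065 0.045     ] [ 0.47885584 -0.19560952  0.03      ]
```

View pics/t1.png

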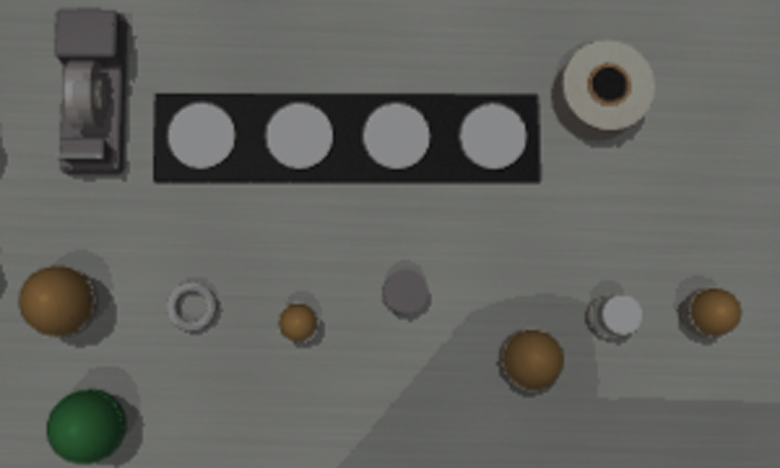

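The enlarged crop gives these silhouette centres: d (151.7,215.8), a (244.4,224), c (334.8,238.6), b (405.4,220.2). First I'll turn the tool so its y axis lies along world x. Then I'll go for egg_b.

```bash
python3 -m jog '[{"gripper":1,"wz":-7},{"wz":-7},{"wz":-7},{"wz":-7},{"wz":-7},{"wz":-7},{"wz":-7},{"wz":-7},{"wz":-7},{"wz":-7}]' 10; python3 -m jog '[{"wz":-6.66},{"dx":4,"dy":4},{"dx":4,"dy":4},{"dx":4,"dy":4},{"dx":4,"dy":4},{"dx":4,"dy":4},{"dx":4,"dy":4},{"dx":4,"dy":4}]'; python3 - <<'E'
from h import *
o=monitor.get_obs(); print(o["tcp_pos"],o["ee_rot"].round(3).tolist())
f=eyes.grab_frame("top")
for k,u,z in(("d",(151.7,215.8),.045),("a",(244.4,224),.027),("c",(334.8,238.6),.039),("b",(405.4,220.2),.033)): print(k,ray(f,u,z).round(4))
E
```

```text
[ 0.14413384 -0.60776986  0.22183945] [[0.973, 0.231, -0.0], [0.231, -0.973, 0.001], [0.0, -0.001, -1.0]]
d [0.4758 0.2997 0.045 ]
a [0.463  0.0922 0.027 ]
c [ 0.4344 -0.1137  0.039 ]
b [ 0.4802 -0.2794  0.033 ]$[0]: bad value
$[0]: bad value
```

```bash
python3 -m jog '[{"gripper":1.0,"dx":0,"dy":0,"dz":0,"wx":0,"wy":0,"wz":-7}]' 10; 
```

```text
time: 0.33
tcp_pos: [0.1442, -0.608, 0.2222]
ee_rot: [[0.938, 0.347, -0.0], [0.347, -0.938, 0.001], [0.0, -0.0, -1.0]]
ft_force: [-0.8, -0.7, 0.3]
finger_gap: 0.0873
finger_force: 0.0
```

```bash
python3 -m jog '[{"gripper":1,"dx":0,"dy":0,"dz":0,"wx":0,"wy":0,"wz":-7},{"gripper":1,"dx":0,"dy":0,"dz":0,"wx":0,"wy":0,"wz":-7},{"gripper":1,"dx":0,"dy":0,"dz":0,"wx":0,"wy":0,"wz":-7},{"gripper":1,"dx":0,"dy":0,"dz":0,"wx":0,"wy":0,"wz":-7},{"gripper":1,"dx":0,"dy":0,"dz":0,"wx":0,"wy":0,"wz":-7},{"gripper":1,"dx":0,"dy":0,"dz":0,"wx":0,"wy":0,"wz":-7},{"gripper":1,"dx":0,"dy":0,"dz":0,"wx":0,"wy":0,"wz":-7},{"gripper":1,"dx":0,"dy":0,"dz":0,"wx":0,"wy":0,"wz":-7},{"gripper":1,"dx":0,"dy":0,"dz":0,"wx":0,"wy":0,"wz":-7},{"gripper":1,"dx":0,"dy":0,"dz":0,"wx":0,"wy":0,"wz":-6.66}]'
python3 -m jog '[{"gripper":1,"dx":3.3,"dy":3.3,"dz":0,"wx":0,"wy":0,"wz":0},{"gripper":1,"dx":3.3,"dy":3.3,"dz":0,"wx":0,"wy":0,"wz":0},{"gripper":1,"dx":3.3,"dy":3.3,"dz":0,"wx":0,"wy":0,"wz":0},{"gripper":1,"dx":3.3,"dy":3.3,"dz":0,"wx":0,"wy":0,"wz":0},{"gripper":1,"dx":3.3,"dy":3.3,"dz":0,"wx":0,"wy":0,"wz":0},{"gripper":1,"dx":3.3,"dy":3.3,"dz":0,"wx":0,"wy":0,"wz":0},{"gripper":1,"dx":3.3,"dy":3.3,"dz":0,"wx":0,"wy":0,"wz":0},{"gripper":1,"dx":3.3,"dy":3.3,"dz":0,"wx":0,"wy":0,"wz":0},{"gripper":1,"dx":3.3,"dy":3.3,"dz":0,"wx":0,"wy":0,"wz":0},{"gripper":1,"dx":0,"dy":0,"dz":0,"wx":0,"wy":0,"wz":0}]'
```

```text
time: 1.17
tcp_pos: [0.1442, -0.608, 0.2223]
ee_rot: [[-0.006, 1.0, -0.0], [1.0, 0.006, 0.0], [0.0, -0.0, -1.0]]
ft_force: [0.3, 0.1, -0.3]
finger_gap: 0.0869
finger_force: 0.0
time: 2.0
tcp_pos: [0.4137, -0.3375, 0.2227]
ee_rot: [[-0.006, 1.0, 0.003], [1.0, 0.006, 0.002], [0.002, 0.003, -1.0]]
ft_force: [0.5, 0.0, 0.3]
finger_gap: 0.0872
finger_force: 0.0
```

```bash
python3 -m jog '[{"gripper":1,"dx":1.93,"dy":2.2,"dz":1.5,"wx":0,"wy":0,"wz":0},{"gripper":1,"dx":1.93,"dy":2.2,"dz":1.5,"wx":0,"wy":0,"wz":0},{"gripper":1,"dx":1.93,"dy":2.2,"dz":1.5,"wx":0,"wy":0,"wz":0},{"gripper":1,"dx":0,"dy":0,"dz":0,"wx":0,"wy":0,"wz":0},{"gripper":1,"dx":0,"dy":0,"dz":0,"wx":0,"wy":0,"wz":0}]'
cat >> h.py <<'E'
def wproj(f,o,p):
    T=np.array(f["T_tool_cam"]); W=np.eye(4); W[:3,:3]=o["ee_rot"]; W[:3,3]=o["tcp_pos"]
    q=np.linalg.inv(W@T)@np.append(p,1); return np.array([f["fx"]*q[0]/q[2]+f["cx"],f["fy"]*q[1]/q[2]+f["cy"]])
def wray(f,o,uv,z):
    T=np.array(f["T_tool_cam"]); W=np.eye(4); W[:3,:3]=o["ee_rot"]; W[:3,3]=o["tcp_pos"]; M=W@T
    d=M[:3,:3]@[(uv[0]-f["cx"])/f["fx"],(uv[1]-f["cy"])/f["fy"],1]; c=M[:3,3]
    return c+d*(z-c[2])/d[2]
E
cat > look.py <<'E'
from h import *
import sys,pickle
o=monitor.get_obs(); f=eyes.grab_frame("wrist"); pickle.dump((f,o),open("w.pkl","wb"))
im=f["color"][:,:,::-1].copy()
E=dict(d=[.4758,.2997,.042],a=[.463,.0922,.025],c=[.4344,-.1137,.037],b=[.4802,-.2794,.031],p1=[.6342,.1873,.014],p2=[.6365,.0971,.014],p3=[.6389,.0076,.014],p4=[.6412,-.0826,.014])
for k in sys.argv[2:]:
    u=wproj(f,o,E[k]); print(k,u.round(1)); cv2.drawMarker(im,tuple(int(round(v)) for v in u),(0,0,255),0,12)
cv2.imwrite("pics/"+sys.argv[1],im); print(o["time"],o["tcp_pos"].round(4))
E
python3 look.py w1.png b c
```

```text
time: 2.42
tcp_pos: [0.4752, -0.2839, 0.1762]
ee_rot: [[-0.003, 1.0, -0.002], [1.0, 0.003, 0.002], [0.002, -0.002, -1.0]]
ft_force: [-0.5, 0.2, 0.4]
finger_gap: 0.0869
finger_force: 0.0
b [265.8 181.6]
c [217.3   7.6]
2.4167 [ 0.4752 -0.2839  0.1762]
```

View pics/w1.png

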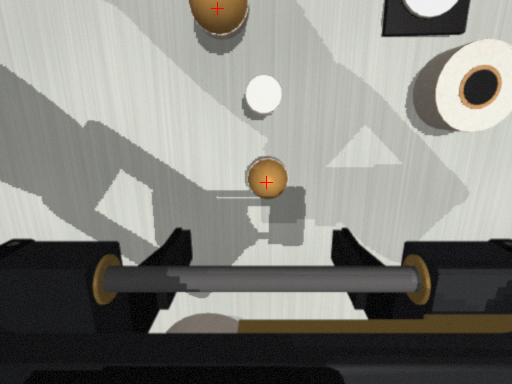

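The wrist view shows egg_b at about (267,179), against a predicted (266,182), so the estimate is within 2 mm. I'll descend and grip.

```bash
python3 -m jog '[{"gripper":1,"dx":0.45,"dy":0.5,"dz":2,"wx":0,"wy":0,"wz":0},{"gripper":1,"dx":0,"dy":0,"dz":2,"wx":0,"wy":0,"wz":0},{"gripper":1,"dx":0,"dy":0,"dz":2,"wx":0,"wy":0,"wz":0},{"gripper":1,"dx":0,"dy":0,"dz":2,"wx":0,"wy":0,"wz":0},{"gripper":1,"dx":0,"dy":0,"dz":2,"wx":0,"wy":0,"wz":0},{"gripper":1,"dx":0,"dy":0,"dz":2,"wx":0,"wy":0,"wz":0},{"gripper":1,"dx":0,"dy":0,"dz":2,"wx":0,"wy":0,"wz":0},{"gripper":1,"dx":0,"dy":0,"dz":1.3,"wx":0,"wy":0,"wz":0},{"gripper":1,"dx":0,"dy":0,"dz":1,"wx":0,"wy":0,"wz":0},{"gripper":1,"dx":0,"dy":0,"dz":0,"wx":0,"wy":0,"wz":0}]'
python3 -m jog '[{"gripper":0.4,"dx":0,"dy":0,"dz":0,"wx":0,"wy":0,"wz":0},{"gripper":0.4,"dx":0,"dy":0,"dz":0,"wx":0,"wy":0,"wz":0},{"gripper":0.4,"dx":0,"dy":0,"dz":0,"wx":0,"wy":0,"wz":0},{"gripper":0.4,"dx":0,"dy":0,"dz":0,"wx":0,"wy":0,"wz":0},{"gripper":0.4,"dx":0,"dy":0,"dz":0,"wx":0,"wy":0,"wz":0}]' 10
```

```text
time: 3.3
tcp_pos: [0.4789, -0.2806, 0.013]
ee_rot: [[0.001, 1.0, -0.002], [1.0, -0.001, 0.002], [0.002, -0.002, -1.0]]
ft_force: [0.2, 0.6, -0.6]
finger_gap: 0.0872
finger_force: 0.0
time: 3.72
tcp_pos: [0.4809, -0.2809, 0.0154]
ee_rot: [[-0.0, 1.0, 0.001], [1.0, 0.0, -0.001], [-0.001, 0.001, -1.0]]
ft_force: [-0.4, 0.0, -0.7]
finger_gap: 0.0615
finger_force: 0.0
```

```bash
python3 -m jog '[{"gripper":0,"dx":0,"dy":0,"dz":0,"wx":0,"wy":0,"wz":0},{"gripper":0,"dx":0,"dy":0,"dz":0,"wx":0,"wy":0,"wz":0},{"gripper":0,"dx":0,"dy":0,"dz":0,"wx":0,"wy":0,"wz":0},{"gripper":0,"dx":0,"dy":0,"dz":0,"wx":0,"wy":0,"wz":0},{"gripper":0,"dx":0,"dy":0,"dz":0,"wx":0,"wy":0,"wz":0},{"gripper":0,"dx":0,"dy":0,"dz":0,"wx":0,"wy":0,"wz":0},{"gripper":0,"dx":0,"dy":0,"dz":0,"wx":0,"wy":0,"wz":0}]' 15
python3 -m jog '[{"gripper":0,"dx":0,"dy":0,"dz":-1,"wx":0,"wy":0,"wz":0},{"gripper":0,"dx":0,"dy":0,"dz":-2.5,"wx":0,"wy":0,"wz":0},{"gripper":0,"dx":0,"dy":0,"dz":-2.5,"wx":0,"wy":0,"wz":0},{"gripper":0,"dx":0,"dy":0,"dz":-2.5,"wx":0,"wy":0,"wz":0},{"gripper":0,"dx":0,"dy":0,"dz":-2.5,"wx":0,"wy":0,"wz":0},{"gripper":0,"dx":0,"dy":0,"dz":-2.5,"wx":0,"wy":0,"wz":0},{"gripper":0,"dx":0,"dy":0,"dz":-1,"wx":0,"wy":0,"wz":0},{"gripper":0,"dx":0,"dy":0,"dz":0,"wx":0,"wy":0,"wz":0}]'
```

```text
time: 4.3
tcp_pos: [0.4805, -0.2806, 0.0147]
ee_rot: [[-0.0, 1.0, 0.0], [1.0, 0.0, -0.0], [-0.0, 0.0, -1.0]]
ft_force: [0.1, 0.5, 1.8]
finger_gap: 0.0435
finger_force: 15.0
time: 4.97
tcp_pos: [0.482, -0.2819, 0.1631]
ee_rot: [[0.0, 1.0, 0.005], [1.0, 0.0, -0.004], [-0.004, 0.005, -1.0]]
ft_force: [0.4, -0.4, -0.5]
finger_gap: 0.0432
finger_force: 15.0
```

```bash
python3 -m jog '[{"gripper":0,"dx":2,"dy":1,"dz":0,"wx":0,"wy":0,"wz":0},{"gripper":0,"dx":3,"dy":1.2,"dz":0,"wx":0,"wy":0,"wz":0},{"gripper":0,"dx":3,"dy":1.2,"dz":0,"wx":0,"wy":0,"wz":0},{"gripper":0,"dx":3,"dy":1.2,"dz":0,"wx":0,"wy":0,"wz":0},{"gripper":0,"dx":3,"dy":1.2,"dz":0,"wx":0,"wy":0,"wz":0},{"gripper":0,"dx":3,"dy":1.2,"dz":0,"wx":0,"wy":0,"wz":0},{"gripper":0,"dx":3,"dy":1.2,"dz":0,"wx":0,"wy":0,"wz":0},{"gripper":0,"dx":3,"dy":1.2,"dz":0,"wx":0,"wy":0,"wz":0},{"gripper":0,"dx":3,"dy":1.2,"dz":0,"wx":0,"wy":0,"wz":0},{"gripper":0,"dx":3,"dy":1.2,"dz":0,"wx":0,"wy":0,"wz":0}]'
python3 -m jog '[{"gripper":0,"dx":3,"dy":1.2,"dz":0,"wx":0,"wy":0,"wz":0},{"gripper":0,"dx":3,"dy":1.2,"dz":0,"wx":0,"wy":0,"wz":0},{"gripper":0,"dx":2,"dy":1,"dz":0,"wx":0,"wy":0,"wz":0},{"gripper":0,"dx":0.7,"dy":0.4,"dz":0,"wx":0,"wy":0,"wz":0},{"gripper":0,"dx":0,"dy":0,"dz":0,"wx":0,"wy":0,"wz":0},{"gripper":0,"dx":0,"dy":0,"dz":0,"wx":0,"wy":0,"wz":0}]'
python3 look.py w2.png b p2 p3 p4
```

```text
time: 5.8
tcp_pos: [0.5974, 0.0111, 0.1571]
ee_rot: [[0.0, 1.0, -0.003], [1.0, -0.0, 0.0], [0.0, -0.003, -1.0]]
ft_force: [0.2, -0.4, 0.0]
finger_gap: 0.0431
finger_force: 15.0
time: 6.3
tcp_pos: [0.6353, 0.096, 0.1578]
ee_rot: [[-0.001, 1.0, -0.003], [1.0, 0.001, -0.001], [-0.001, -0.003, -1.0]]
ft_force: [0.5, -0.6, -1.0]
finger_gap: 0.0433
finger_force: 15.0
b [152.5 442.9]
p2 [262.4 184.6]
p3 [264.2 257.3]
p4 [265.8 320.2]
6.3 [0.6353 0.096  0.1578]
```

View pics/w2.png

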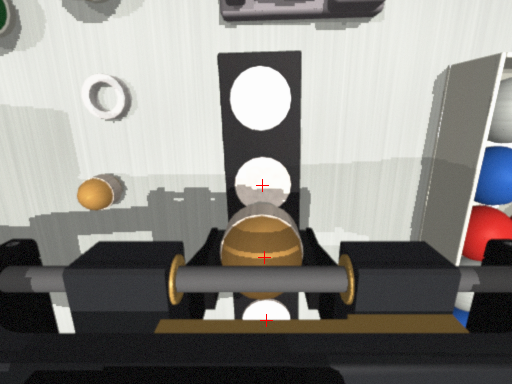

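The pad marker sits on the pad and the held egg hangs straight. Lowering it now.

```bash
python3 -m jog '[{"gripper":0,"dx":0.0,"dy":0.1,"dz":2,"wx":0,"wy":0,"wz":0},{"gripper":0,"dx":0,"dy":0,"dz":2.5,"wx":0,"wy":0,"wz":0},{"gripper":0,"dx":0,"dy":0,"dz":2.5,"wx":0,"wy":0,"wz":0},{"gripper":0,"dx":0,"dy":0,"dz":2.5,"wx":0,"wy":0,"wz":0},{"gripper":0,"dx":0,"dy":0,"dz":2,"wx":0,"wy":0,"wz":0},{"gripper":0,"dx":0,"dy":0,"dz":1,"wx":0,"wy":0,"wz":0},{"gripper":0,"dx":0,"dy":0,"dz":0,"wx":0,"wy":0,"wz":0},{"gripper":0,"dx":0,"dy":0,"dz":0,"wx":0,"wy":0,"wz":0}]'
python3 -m jog '[{"gripper":0,"dx":0,"dy":0,"dz":0.1,"wx":0,"wy":0,"wz":0},{"gripper":0,"dx":0,"dy":0,"dz":0,"wx":0,"wy":0,"wz":0}]'
python3 -m jog '[{"gripper":0,"dx":0,"dy":0,"dz":0.1,"wx":0,"wy":0,"wz":0},{"gripper":0,"dx":0,"dy":0,"dz":0,"wx":0,"wy":0,"wz":0}]'
```

```text
time: 7.02
tcp_pos: [0.6371, 0.0954, 0.0346]
ee_rot: [[0.001, 1.0, -0.001], [1.0, -0.001, -0.0], [-0.0, -0.001, -1.0]]
ft_force: [1.4, 0.1, 0.1]
finger_gap: 0.0437
finger_force: 15.0
time: 7.18
tcp_pos: [0.6388, 0.0962, 0.0355]
ee_rot: [[0.0, 1.0, 0.003], [1.0, -0.0, 0.0], [0.0, 0.003, -1.0]]
ft_force: [-0.4, 0.4, -0.0]
finger_gap: 0.0435
finger_force: 15.0
time: 7.35
tcp_pos: [0.6381, 0.0965, 0.0336]
ee_rot: [[-0.0, 1.0, 0.002], [1.0, 0.0, 0.0], [0.0, 0.002, -1.0]]
ft_force: [-0.1, 0.7, -1.1]
finger_gap: 0.0436
finger_force: 15.0
```

```bash
python3 -m jog '[{"gripper":0,"dx":0,"dy":0,"dz":0.15,"wx":0,"wy":0,"wz":0},{"gripper":0,"dx":0,"dy":0,"dz":0.15,"wx":0,"wy":0,"wz":0},{"gripper":0,"dx":0,"dy":0,"dz":0,"wx":0,"wy":0,"wz":0}]'
python3 -m jog '[{"gripper":0,"dx":0,"dy":0,"dz":0.1,"wx":0,"wy":0,"wz":0},{"gripper":0,"dx":0,"dy":0,"dz":0,"wx":0,"wy":0,"wz":0}]'
python3 -m jog '[{"gripper":0,"dx":0,"dy":0,"dz":0.1,"wx":0,"wy":0,"wz":0},{"gripper":0,"dx":0,"dy":0,"dz":0,"wx":0,"wy":0,"wz":0}]'
```

```text
time: 7.6
tcp_pos: [0.6371, 0.0965, 0.0292]
ee_rot: [[-0.0, 1.0, -0.001], [1.0, 0.0, -0.0], [-0.0, -0.001, -1.0]]
ft_force: [0.1, -0.1, -0.0]
finger_gap: 0.0433
finger_force: 15.0
time: 7.77
tcp_pos: [0.6374, 0.0965, 0.0287]
ee_rot: [[-0.0, 1.0, -0.0], [1.0, 0.0, 0.0], [0.0, -0.0, -1.0]]
ft_force: [-1.4, 0.2, 2.5]
finger_gap: 0.0438
finger_force: 15.0
time: 7.93
tcp_pos: [0.6374, 0.0965, 0.0286]
ee_rot: [[-0.0, 1.0, -0.0], [1.0, 0.0, -0.0], [-0.0, -0.0, -1.0]]
ft_force: [-3.9, -0.6, 7.5]
finger_gap: 0.043
finger_force: 15.0
```

Contact. I'll ease off, release and rise.

```bash
python3 -m jog '[{"gripper":0,"dx":0,"dy":0,"dz":-0.1,"wx":0,"wy":0,"wz":0},{"gripper":0.6,"dx":0,"dy":0,"dz":0,"wx":0,"wy":0,"wz":0},{"gripper":0.8,"dx":0,"dy":0,"dz":0,"wx":0,"wy":0,"wz":0},{"gripper":1,"dx":0,"dy":0,"dz":0,"wx":0,"wy":0,"wz":0},{"gripper":1,"dx":0,"dy":0,"dz":0,"wx":0,"wy":0,"wz":0},{"gripper":1,"dx":0,"dy":0,"dz":0,"wx":0,"wy":0,"wz":0},{"gripper":1,"dx":0,"dy":0,"dz":0,"wx":0,"wy":0,"wz":0},{"gripper":1,"dx":0,"dy":0,"dz":0,"wx":0,"wy":0,"wz":0}]'
python3 -m jog '[{"gripper":1,"dx":0,"dy":0,"dz":-1,"wx":0,"wy":0,"wz":0},{"gripper":1,"dx":0,"dy":0,"dz":-2.5,"wx":0,"wy":0,"wz":0},{"gripper":1,"dx":0,"dy":0,"dz":-2.5,"wx":0,"wy":0,"wz":0},{"gripper":1,"dx":0,"dy":0,"dz":-2.5,"wx":0,"wy":0,"wz":0},{"gripper":1,"dx":0,"dy":0,"dz":-2.5,"wx":0,"wy":0,"wz":0},{"gripper":1,"dx":0,"dy":0,"dz":-2.5,"wx":0,"wy":0,"wz":0},{"gripper":1,"dx":0,"dy":0,"dz":0,"wx":0,"wy":0,"wz":0}]'
```

```text
time: 8.6
tcp_pos: [0.6374, 0.0964, 0.0285]
ee_rot: [[0.0, 1.0, 0.0], [1.0, -0.0, 0.0], [0.0, 0.0, -1.0]]
ft_force: [-0.1, 0.0, 0.0]
finger_gap: 0.0819
finger_force: 0.0
time: 9.18
tcp_pos: [0.6411, 0.0966, 0.1714]
ee_rot: [[-0.0, 1.0, 0.011], [1.0, 0.0, 0.0], [0.0, 0.011, -1.0]]
ft_force: [1.2, -0.3, 0.9]
finger_gap: 0.0869
finger_force: 0.0
```

```bash
python3 -m jog '[{"gripper":1,"dx":-0.4,"dy":-1.45,"dz":0,"wx":0,"wy":0,"wz":0},{"gripper":1,"dx":0,"dy":-3,"dz":0,"wx":0,"wy":0,"wz":0},{"gripper":1,"dx":0,"dy":-3,"dz":0,"wx":0,"wy":0,"wz":0},{"gripper":1,"dx":0,"dy":-3,"dz":0,"wx":0,"wy":0,"wz":0},{"gripper":1,"dx":0,"dy":-3,"dz":0,"wx":0,"wy":0,"wz":0},{"gripper":1,"dx":0,"dy":-3,"dz":0,"wx":0,"wy":0,"wz":0},{"gripper":1,"dx":0,"dy":-1,"dz":0,"wx":0,"wy":0,"wz":0},{"gripper":1,"dx":0,"dy":0,"dz":0,"wx":0,"wy":0,"wz":0},{"gripper":1,"dx":0,"dy":0,"dz":0,"wx":0,"wy":0,"wz":0}]'; python3 look.py w3.png a d p2 p1
```

```text
time: 9.93
tcp_pos: [0.4632, 0.0925, 0.1642]
ee_rot: [[-0.0, 1.0, 0.002], [1.0, 0.0, 0.0], [0.0, 0.002, -1.0]]
ft_force: [-0.3, -0.9, -0.8]
finger_gap: 0.0871
finger_force: 0.0
a [260.5 187. ]
d [275.9 -51.4]
p2 [415.1 180.2]
p1 [426.5  95. ]
9.9333 [0.4632 0.0925 0.1642]
```

View pics/w3.png

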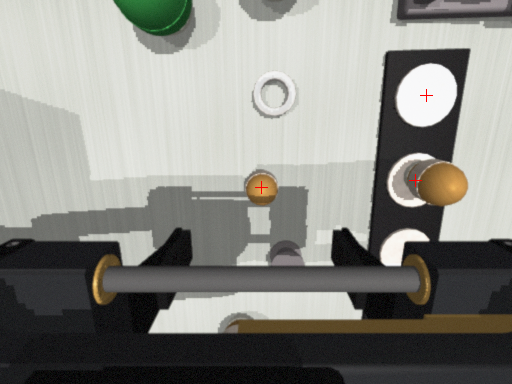

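Egg_b stands on its pad, and egg_a is at (262,188) as predicted. I'll descend and grip it.

```bash
python3 -m jog '[{"gripper":1,"dx":0,"dy":0,"dz":2,"wx":0,"wy":0,"wz":0},{"gripper":1,"dx":0,"dy":0,"dz":2.2,"wx":0,"wy":0,"wz":0},{"gripper":1,"dx":0,"dy":0,"dz":2.2,"wx":0,"wy":0,"wz":0},{"gripper":1,"dx":0,"dy":0,"dz":2.2,"wx":0,"wy":0,"wz":0},{"gripper":1,"dx":0,"dy":0,"dz":2.2,"wx":0,"wy":0,"wz":0},{"gripper":1,"dx":0,"dy":0,"dz":2,"wx":0,"wy":0,"wz":0},{"gripper":1,"dx":0,"dy":0,"dz":1.5,"wx":0,"wy":0,"wz":0},{"gripper":1,"dx":0,"dy":0,"dz":1.2,"wx":0,"wy":0,"wz":0},{"gripper":0.5,"dx":0,"dy":0,"dz":0,"wx":0,"wy":0,"wz":0},{"gripper":0.5,"dx":0,"dy":0,"dz":0,"wx":0,"wy":0,"wz":0}]'
python3 -m jog '[{"gripper":0.3,"dx":0,"dy":0,"dz":0,"wx":0,"wy":0,"wz":0},{"gripper":0,"dx":0,"dy":0,"dz":0,"wx":0,"wy":0,"wz":0},{"gripper":0,"dx":0,"dy":0,"dz":0,"wx":0,"wy":0,"wz":0},{"gripper":0,"dx":0,"dy":0,"dz":0,"wx":0,"wy":0,"wz":0},{"gripper":0,"dx":0,"dy":0,"dz":0,"wx":0,"wy":0,"wz":0},{"gripper":0,"dx":0,"dy":0,"dz":0,"wx":0,"wy":0,"wz":0},{"gripper":0,"dx":0,"dy":0,"dz":0,"wx":0,"wy":0,"wz":0},{"gripper":0,"dx":0,"dy":0,"dz":0,"wx":0,"wy":0,"wz":0},{"gripper":0,"dx":0,"dy":0,"dz":0,"wx":0,"wy":0,"wz":0}]' 12
```

```text
time: 10.82
tcp_pos: [0.4631, 0.0923, 0.0079]
ee_rot: [[0.0, 1.0, -0.002], [1.0, -0.0, -0.0], [-0.0, -0.002, -1.0]]
ft_force: [0.6, -0.0, 1.6]
finger_gap: 0.0801
finger_force: 0.0
time: 11.57
tcp_pos: [0.463, 0.0925, 0.0088]
ee_rot: [[0.0, 1.0, 0.0], [1.0, -0.0, 0.0], [0.0, 0.0, -1.0]]
ft_force: [-0.2, -0.0, 1.3]
finger_gap: 0.0346
finger_force: 12.0
```

```bash
python3 -m jog '[{"gripper":0,"dx":0,"dy":0,"dz":-1,"wx":0,"wy":0,"wz":0},{"gripper":0,"dx":0,"dy":0,"dz":-2.5,"wx":0,"wy":0,"wz":0},{"gripper":0,"dx":0,"dy":0,"dz":-2.5,"wx":0,"wy":0,"wz":0},{"gripper":0,"dx":0,"dy":0,"dz":-2.5,"wx":0,"wy":0,"wz":0},{"gripper":0,"dx":0,"dy":0,"dz":-2.5,"wx":0,"wy":0,"wz":0},{"gripper":0,"dx":0,"dy":0,"dz":-2.5,"wx":0,"wy":0,"wz":0},{"gripper":0,"dx":0,"dy":0,"dz":-1.5,"wx":0,"wy":0,"wz":0},{"gripper":0,"dx":0,"dy":0,"dz":0,"wx":0,"wy":0,"wz":0}]'
python3 -m jog '[{"gripper":0,"dx":0.5,"dy":1.1,"dz":0,"wx":0,"wy":0,"wz":0},{"gripper":0,"dx":1.4,"dy":2.5,"dz":0,"wx":0,"wy":0,"wz":0},{"gripper":0,"dx":1.4,"dy":2.5,"dz":0,"wx":0,"wy":0,"wz":0},{"gripper":0,"dx":1.4,"dy":2.5,"dz":0,"wx":0,"wy":0,"wz":0},{"gripper":0,"dx":1.4,"dy":2.5,"dz":0,"wx":0,"wy":0,"wz":0},{"gripper":0,"dx":1.4,"dy":2.5,"dz":0,"wx":0,"wy":0,"wz":0},{"gripper":0,"dx":1.4,"dy":2.5,"dz":0,"wx":0,"wy":0,"wz":0},{"gripper":0,"dx":0.6,"dy":1,"dz":0,"wx":0,"wy":0,"wz":0},{"gripper":0,"dx":0,"dy":0,"dz":0,"wx":0,"wy":0,"wz":0},{"gripper":0,"dx":0,"dy":0,"dz":0,"wx":0,"wy":0,"wz":0}]'
```

```text
time: 12.23
tcp_pos: [0.4655, 0.0925, 0.1632]
ee_rot: [[-0.0, 1.0, 0.008], [1.0, 0.0, 0.0], [0.0, 0.008, -1.0]]
ft_force: [0.9, 0.7, -0.6]
finger_gap: 0.0344
finger_force: 12.0
time: 13.07
tcp_pos: [0.6329, 0.1874, 0.1566]
ee_rot: [[-0.0, 1.0, -0.003], [1.0, 0.0, -0.001], [-0.001, -0.003, -1.0]]
ft_force: [-0.4, 0.3, -0.5]
finger_gap: 0.0345
finger_force: 12.0
```

```bash
python3 -m jog '[{"gripper":0,"dx":0,"dy":0,"dz":2,"wx":0,"wy":0,"wz":0},{"gripper":0,"dx":0,"dy":0,"dz":2.5,"wx":0,"wy":0,"wz":0},{"gripper":0,"dx":0,"dy":0,"dz":2.5,"wx":0,"wy":0,"wz":0},{"gripper":0,"dx":0,"dy":0,"dz":2.5,"wx":0,"wy":0,"wz":0},{"gripper":0,"dx":0,"dy":0,"dz":2,"wx":0,"wy":0,"wz":0},{"gripper":0,"dx":0,"dy":0,"dz":1,"wx":0,"wy":0,"wz":0},{"gripper":0,"dx":0,"dy":0,"dz":0.6,"wx":0,"wy":0,"wz":0},{"gripper":0,"dx":0,"dy":0,"dz":0,"wx":0,"wy":0,"wz":0},{"gripper":0,"dx":0,"dy":0,"dz":0,"wx":0,"wy":0,"wz":0}]'
python3 -m jog '[{"gripper":0,"dx":0,"dy":0,"dz":0.15,"wx":0,"wy":0,"wz":0},{"gripper":0,"dx":0,"dy":0,"dz":0,"wx":0,"wy":0,"wz":0},{"gripper":0,"dx":0,"dy":0,"dz":0,"wx":0,"wy":0,"wz":0}]'
python3 -m jog '[{"gripper":0,"dx":0,"dy":0,"dz":0.1,"wx":0,"wy":0,"wz":0},{"gripper":0,"dx":0,"dy":0,"dz":0,"wx":0,"wy":0,"wz":0}]'
```

```text
time: 13.82
tcp_pos: [0.6343, 0.1873, 0.0285]
ee_rot: [[0.0, 1.0, 0.001], [1.0, -0.0, 0.0], [0.0, 0.001, -1.0]]
ft_force: [-0.1, 0.6, 1.0]
finger_gap: 0.0341
finger_force: 12.0
time: 14.07
tcp_pos: [0.6347, 0.1876, 0.0273]
ee_rot: [[0.0, 1.0, 0.002], [1.0, -0.0, 0.0], [0.0, 0.002, -1.0]]
ft_force: [0.3, -0.4, -1.2]
finger_gap: 0.0348
finger_force: 12.0
time: 14.23
tcp_pos: [0.634, 0.1875, 0.0253]
ee_rot: [[-0.0, 1.0, 0.0], [1.0, 0.0, 0.0], [0.0, 0.0, -1.0]]
ft_force: [0.2, 1.2, -0.6]
finger_gap: 0.0343
finger_force: 12.0
```

```bash
python3 -m jog '[{"gripper":0,"dx":0,"dy":0,"dz":0.15,"wx":0,"wy":0,"wz":0},{"gripper":0,"dx":0,"dy":0,"dz":0,"wx":0,"wy":0,"wz":0},{"gripper":0,"dx":0,"dy":0,"dz":0,"wx":0,"wy":0,"wz":0}]'
python3 -m jog '[{"gripper":0,"dx":0,"dy":0,"dz":0.1,"wx":0,"wy":0,"wz":0},{"gripper":0,"dx":0,"dy":0,"dz":0,"wx":0,"wy":0,"wz":0}]'
python3 -m jog '[{"gripper":0,"dx":0,"dy":0,"dz":0.05,"wx":0,"wy":0,"wz":0},{"gripper":0,"dx":0,"dy":0,"dz":0,"wx":0,"wy":0,"wz":0}]'
```

```text
time: 14.48
tcp_pos: [0.6337, 0.1874, 0.0233]
ee_rot: [[-0.0, 1.0, -0.0], [1.0, 0.0, -0.0], [-0.0, -0.0, -1.0]]
ft_force: [-0.8, -0.3, -0.3]
finger_gap: 0.0345
finger_force: 12.0
time: 14.65
tcp_pos: [0.634, 0.1874, 0.0228]
ee_rot: [[0.0, 1.0, 0.0], [1.0, -0.0, 0.0], [0.0, 0.0, -1.0]]
ft_force: [-0.4, 0.1, 2.7]
finger_gap: 0.0344
finger_force: 12.0
time: 14.82
tcp_pos: [0.634, 0.1875, 0.0227]
ee_rot: [[-0.0, 1.0, 0.0], [1.0, 0.0, 0.0], [0.0, 0.0, -1.0]]
ft_force: [-2.5, -0.5, 5.3]
finger_gap: 0.0346
finger_force: 12.0
```

Contact again. I'll release, rise and go over egg_c.

```bash
python3 -m jog '[{"gripper":0,"dx":0,"dy":0,"dz":-0.05,"wx":0,"wy":0,"wz":0},{"gripper":0.5,"dx":0,"dy":0,"dz":0,"wx":0,"wy":0,"wz":0},{"gripper":0.8,"dx":0,"dy":0,"dz":0,"wx":0,"wy":0,"wz":0},{"gripper":1,"dx":0,"dy":0,"dz":0,"wx":0,"wy":0,"wz":0},{"gripper":1,"dx":0,"dy":0,"dz":0,"wx":0,"wy":0,"wz":0},{"gripper":1,"dx":0,"dy":0,"dz":0,"wx":0,"wy":0,"wz":0},{"gripper":1,"dx":0,"dy":0,"dz":0,"wx":0,"wy":0,"wz":0},{"gripper":1,"dx":0,"dy":0,"dz":0,"wx":0,"wy":0,"wz":0}]'
python3 -m jog '[{"gripper":1,"dx":0,"dy":0,"dz":-1,"wx":0,"wy":0,"wz":0},{"gripper":1,"dx":0,"dy":0,"dz":-2.5,"wx":0,"wy":0,"wz":0},{"gripper":1,"dx":0,"dy":0,"dz":-2.5,"wx":0,"wy":0,"wz":0},{"gripper":1,"dx":0,"dy":0,"dz":-2.5,"wx":0,"wy":0,"wz":0},{"gripper":1,"dx":0,"dy":0,"dz":-2.5,"wx":0,"wy":0,"wz":0},{"gripper":1,"dx":0,"dy":0,"dz":-2.5,"wx":0,"wy":0,"wz":0},{"gripper":1,"dx":0,"dy":0,"dz":-1,"wx":0,"wy":0,"wz":0},{"gripper":1,"dx":-1.5,"dy":-1,"dz":0,"wx":0,"wy":0,"wz":0},{"gripper":1,"dx":-2.6,"dy":-1.75,"dz":0,"wx":0,"wy":0,"wz":0},{"gripper":1,"dx":-2.6,"dy":-1.75,"dz":0,"wx":0,"wy":0,"wz":0}]'
python3 -m jog '[{"gripper":1,"dx":-2.6,"dy":-1.75,"dz":0,"wx":0,"wy":0,"wz":0},{"gripper":1,"dx":-2.6,"dy":-1.75,"dz":0,"wx":0,"wy":0,"wz":0},{"gripper":1,"dx":-2.6,"dy":-1.75,"dz":0,"wx":0,"wy":0,"wz":0},{"gripper":1,"dx":-2.6,"dy":-1.75,"dz":0,"wx":0,"wy":0,"wz":0},{"gripper":1,"dx":-2.6,"dy":-1.75,"dz":0,"wx":0,"wy":0,"wz":0},{"gripper":1,"dx":-2.6,"dy":-1.75,"dz":0,"wx":0,"wy":0,"wz":0},{"gripper":1,"dx":-2.6,"dy":-1.75,"dz":0,"wx":0,"wy":0,"wz":0},{"gripper":1,"dx":-2.6,"dy":-1.75,"dz":0,"wx":0,"wy":0,"wz":0},{"gripper":1,"dx":-2.6,"dy":-1.5,"dz":0,"wx":0,"wy":0,"wz":0},{"gripper":1,"dx":0,"dy":0,"dz":0,"wx":0,"wy":0,"wz":0}]'; python3 look.py w4.png c p2 p3 p4
```

```text
time: 15.48
tcp_pos: [0.6339, 0.1874, 0.0225]
ee_rot: [[0.0, 1.0, -0.0], [1.0, -0.0, -0.0], [-0.0, -0.0, -1.0]]
ft_force: [-0.4, -0.7, -0.3]
finger_gap: 0.0729
finger_force: 0.0
time: 16.32
tcp_pos: [0.5883, 0.1203, 0.1676]
ee_rot: [[-0.002, 1.0, 0.0], [1.0, 0.002, -0.0], [-0.0, 0.0, -1.0]]
ft_force: [-0.4, -0.6, 0.6]
finger_gap: 0.0869
finger_force: 0.0
time: 17.15
tcp_pos: [0.4316, -0.117, 0.1674]
ee_rot: [[0.004, 1.0, -0.001], [1.0, -0.004, -0.002], [-0.002, -0.001, -1.0]]
ft_force: [0.6, 0.1, -0.7]
finger_gap: 0.087
finger_force: 0.0
c [263.7 185.7]
p2 [483.5 -43.8]
p3 [466.2  62.7]
p4 [451.6 152.4]
17.15 [ 0.4316 -0.117   0.1674]
```

View pics/w4.png

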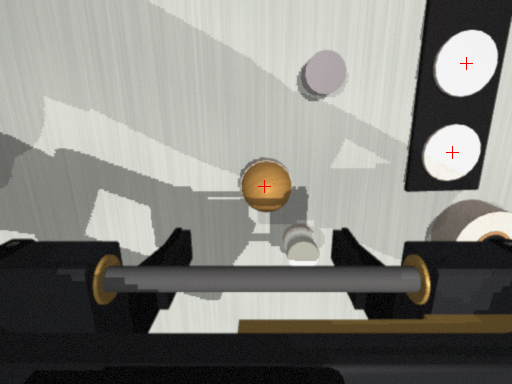

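Egg_c is at (266,186), on its marker. Descending on it.

```bash
python3 -m jog '[{"gripper":1,"dx":0,"dy":0.1,"dz":2,"wx":0,"wy":0,"wz":0},{"gripper":1,"dx":0,"dy":0,"dz":2.2,"wx":0,"wy":0,"wz":0},{"gripper":1,"dx":0,"dy":0,"dz":2.2,"wx":0,"wy":0,"wz":0},{"gripper":1,"dx":0,"dy":0,"dz":2.2,"wx":0,"wy":0,"wz":0},{"gripper":1,"dx":0,"dy":0,"dz":2.2,"wx":0,"wy":0,"wz":0},{"gripper":1,"dx":0,"dy":0,"dz":2,"wx":0,"wy":0,"wz":0},{"gripper":1,"dx":0,"dy":0,"dz":1.2,"wx":0,"wy":0,"wz":0},{"gripper":1,"dx":0,"dy":0,"dz":0.9,"wx":0,"wy":0,"wz":0},{"gripper":1,"dx":0,"dy":0,"dz":0,"wx":0,"wy":0,"wz":0},{"gripper":1,"dx":0,"dy":0,"dz":0,"wx":0,"wy":0,"wz":0}]'
python3 -m jog '[{"gripper":0.6,"dx":0,"dy":0,"dz":0,"wx":0,"wy":0,"wz":0},{"gripper":0.5,"dx":0,"dy":0,"dz":0,"wx":0,"wy":0,"wz":0},{"gripper":0,"dx":0,"dy":0,"dz":0,"wx":0,"wy":0,"wz":0},{"gripper":0,"dx":0,"dy":0,"dz":0,"wx":0,"wy":0,"wz":0},{"gripper":0,"dx":0,"dy":0,"dz":0,"wx":0,"wy":0,"wz":0},{"gripper":0,"dx":0,"dy":0,"dz":0,"wx":0,"wy":0,"wz":0},{"gripper":0,"dx":0,"dy":0,"dz":0,"wx":0,"wy":0,"wz":0},{"gripper":0,"dx":0,"dy":0,"dz":0,"wx":0,"wy":0,"wz":0},{"gripper":0,"dx":0,"dy":0,"dz":0,"wx":0,"wy":0,"wz":0}]' 15
```

```text
time: 18.03
tcp_pos: [0.4349, -0.113, 0.0184]
ee_rot: [[-0.001, 1.0, -0.001], [1.0, 0.001, 0.0], [0.0, -0.001, -1.0]]
ft_force: [-0.2, -0.2, 0.3]
finger_gap: 0.0868
finger_force: 0.0
time: 18.78
tcp_pos: [0.4351, -0.1137, 0.0188]
ee_rot: [[0.0, 1.0, 0.0], [1.0, -0.0, -0.0], [-0.0, 0.0, -1.0]]
ft_force: [0.8, -0.0, 3.4]
finger_gap: 0.0525
finger_force: 15.0
```

```bash
python3 -m jog '[{"gripper":0,"dx":0,"dy":0,"dz":-1,"wx":0,"wy":0,"wz":0},{"gripper":0,"dx":0,"dy":0,"dz":-2.5,"wx":0,"wy":0,"wz":0},{"gripper":0,"dx":0,"dy":0,"dz":-2.5,"wx":0,"wy":0,"wz":0},{"gripper":0,"dx":0,"dy":0,"dz":-2.5,"wx":0,"wy":0,"wz":0},{"gripper":0,"dx":0,"dy":0,"dz":-2.5,"wx":0,"wy":0,"wz":0},{"gripper":0,"dx":0,"dy":0,"dz":-2.5,"wx":0,"wy":0,"wz":0},{"gripper":0,"dx":0,"dy":0,"dz":-1.5,"wx":0,"wy":0,"wz":0},{"gripper":0,"dx":0,"dy":0,"dz":0,"wx":0,"wy":0,"wz":0}]'
python3 -m jog '[{"gripper":0,"dx":0.8,"dy":1.1,"dz":0,"wx":0,"wy":0,"wz":0},{"gripper":0,"dx":1.5,"dy":2.6,"dz":0,"wx":0,"wy":0,"wz":0},{"gripper":0,"dx":1.5,"dy":2.6,"dz":0,"wx":0,"wy":0,"wz":0},{"gripper":0,"dx":1.5,"dy":2.6,"dz":0,"wx":0,"wy":0,"wz":0},{"gripper":0,"dx":1.5,"dy":2.6,"dz":0,"wx":0,"wy":0,"wz":0},{"gripper":0,"dx":1.5,"dy":2.6,"dz":0,"wx":0,"wy":0,"wz":0},{"gripper":0,"dx":1.5,"dy":2.6,"dz":0,"wx":0,"wy":0,"wz":0},{"gripper":0,"dx":1.5,"dy":2.6,"dz":0,"wx":0,"wy":0,"wz":0},{"gripper":0,"dx":0.8,"dy":1.1,"dz":0,"wx":0,"wy":0,"wz":0},{"gripper":0,"dx":0,"dy":0,"dz":0,"wx":0,"wy":0,"wz":0}]'
python3 -m jog '[{"gripper":0,"dx":0,"dy":0,"dz":2,"wx":0,"wy":0,"wz":0},{"gripper":0,"dx":0,"dy":0,"dz":2.5,"wx":0,"wy":0,"wz":0},{"gripper":0,"dx":0,"dy":0,"dz":2.5,"wx":0,"wy":0,"wz":0},{"gripper":0,"dx":0,"dy":0,"dz":2,"wx":0,"wy":0,"wz":0},{"gripper":0,"dx":0,"dy":0,"dz":0,"wx":0,"wy":0,"wz":0},{"gripper":0,"dx":0,"dy":0,"dz":0,"wx":0,"wy":0,"wz":0}]'
```

```text
time: 19.45
tcp_pos: [0.437, -0.1145, 0.1728]
ee_rot: [[-0.0, 1.0, 0.006], [1.0, 0.0, -0.003], [-0.003, 0.006, -1.0]]
ft_force: [-0.2, -0.8, -0.9]
finger_gap: 0.0526
finger_force: 15.0
time: 20.28
tcp_pos: [0.6397, 0.0094, 0.1664]
ee_rot: [[-0.002, 1.0, -0.002], [1.0, 0.002, 0.001], [0.001, -0.002, -1.0]]
ft_force: [-0.8, 0.1, -1.6]
finger_gap: 0.0525
finger_force: 15.0
time: 20.78
tcp_pos: [0.6363, 0.0071, 0.0763]
ee_rot: [[0.0, 1.0, -0.005], [1.0, -0.0, 0.0], [0.0, -0.005, -1.0]]
ft_force: [0.1, 0.3, -1.1]
finger_gap: 0.0524
finger_force: 15.0
```

```bash
python3 -m jog '[{"gripper":0,"dx":0,"dy":0,"dz":1.5,"wx":0,"wy":0,"wz":0},{"gripper":0,"dx":0,"dy":0,"dz":1.5,"wx":0,"wy":0,"wz":0},{"gripper":0,"dx":0,"dy":0,"dz":0.8,"wx":0,"wy":0,"wz":0},{"gripper":0,"dx":0,"dy":0,"dz":0.4,"wx":0,"wy":0,"wz":0},{"gripper":0,"dx":0,"dy":0,"dz":0,"wx":0,"wy":0,"wz":0},{"gripper":0,"dx":0,"dy":0,"dz":0,"wx":0,"wy":0,"wz":0},{"gripper":0,"dx":0,"dy":0,"dz":0,"wx":0,"wy":0,"wz":0}]'
python3 -m jog '[{"gripper":0,"dx":0,"dy":0,"dz":0.15,"wx":0,"wy":0,"wz":0},{"gripper":0,"dx":0,"dy":0,"dz":0.1,"wx":0,"wy":0,"wz":0},{"gripper":0,"dx":0,"dy":0,"dz":0,"wx":0,"wy":0,"wz":0},{"gripper":0,"dx":0,"dy":0,"dz":0,"wx":0,"wy":0,"wz":0}]'
python3 -m jog '[{"gripper":0,"dx":0,"dy":0,"dz":0.1,"wx":0,"wy":0,"wz":0},{"gripper":0,"dx":0,"dy":0,"dz":0,"wx":0,"wy":0,"wz":0}]'
```

```text
time: 21.37
tcp_pos: [0.6398, 0.0073, 0.0379]
ee_rot: [[0.0, 1.0, 0.002], [1.0, -0.0, -0.0], [-0.0, 0.002, -1.0]]
ft_force: [-0.4, 0.5, -0.8]
finger_gap: 0.0522
finger_force: 15.0
time: 21.7
tcp_pos: [0.6389, 0.0074, 0.0341]
ee_rot: [[0.0, 1.0, 0.0], [1.0, -0.0, 0.0], [0.0, 0.0, -1.0]]
ft_force: [0.6, -0.8, -1.3]
finger_gap: 0.0521
finger_force: 15.0
time: 21.87
tcp_pos: [0.6389, 0.0074, 0.0329]
ee_rot: [[0.0, 1.0, -0.0], [1.0, -0.0, -0.0], [-0.0, -0.0, -1.0]]
ft_force: [-0.6, -0.1, -1.5]
finger_gap: 0.0525
finger_force: 15.0
```

```bash
python3 -m jog '[{"gripper":0,"dx":0,"dy":0,"dz":0.05,"wx":0,"wy":0,"wz":0},{"gripper":0,"dx":0,"dy":0,"dz":0,"wx":0,"wy":0,"wz":0}]'
python3 -m jog '[{"gripper":0,"dx":0,"dy":0,"dz":0.05,"wx":0,"wy":0,"wz":0},{"gripper":0,"dx":0,"dy":0,"dz":0,"wx":0,"wy":0,"wz":0}]'
```

```text
time: 22.03
tcp_pos: [0.6389, 0.0074, 0.0329]
ee_rot: [[-0.0, 1.0, -0.0], [1.0, 0.0, 0.0], [0.0, -0.0, -1.0]]
ft_force: [-1.5, -0.3, 2.9]
finger_gap: 0.052
finger_force: 15.0
time: 22.2
tcp_pos: [0.6389, 0.0074, 0.0329]
ee_rot: [[-0.0, 1.0, -0.0], [1.0, 0.0, -0.0], [-0.0, -0.0, -1.0]]
ft_force: [-4.4, -0.2, 5.1]
finger_gap: 0.0527
finger_force: 15.0
```

Contact. I'll release egg_c, rise, move to egg_d, then turn 35° to clear its green and purple neighbours.

```bash
python3 -m jog '[{"gripper":0,"dx":0,"dy":0,"dz":-0.1,"wx":0,"wy":0,"wz":0},{"gripper":0.7,"dx":0,"dy":0,"dz":0,"wx":0,"wy":0,"wz":0},{"gripper":0.9,"dx":0,"dy":0,"dz":0,"wx":0,"wy":0,"wz":0},{"gripper":1,"dx":0,"dy":0,"dz":0,"wx":0,"wy":0,"wz":0},{"gripper":1,"dx":0,"dy":0,"dz":0,"wx":0,"wy":0,"wz":0},{"gripper":1,"dx":0,"dy":0,"dz":0,"wx":0,"wy":0,"wz":0},{"gripper":1,"dx":0,"dy":0,"dz":0,"wx":0,"wy":0,"wz":0}]'
python3 -m jog '[{"gripper":1,"dx":0,"dy":0,"dz":-1,"wx":0,"wy":0,"wz":0},{"gripper":1,"dx":0,"dy":0,"dz":-2.5,"wx":0,"wy":0,"wz":0},{"gripper":1,"dx":0,"dy":0,"dz":-2.5,"wx":0,"wy":0,"wz":0},{"gripper":1,"dx":0,"dy":0,"dz":-2.5,"wx":0,"wy":0,"wz":0},{"gripper":1,"dx":0,"dy":0,"dz":-2.5,"wx":0,"wy":0,"wz":0},{"gripper":1,"dx":0,"dy":0,"dz":-2.5,"wx":0,"wy":0,"wz":0},{"gripper":1,"dx":0,"dy":0,"dz":-1.5,"wx":0,"wy":0,"wz":0},{"gripper":1,"dx":1.2,"dy":-0.8,"dz":0,"wx":0,"wy":0,"wz":0},{"gripper":1,"dx":2.5,"dy":-1.4,"dz":0,"wx":0,"wy":0,"wz":0},{"gripper":1,"dx":2.5,"dy":-1.4,"dz":0,"wx":0,"wy":0,"wz":0}]'
python3 -m jog '[{"gripper":1,"dx":2.5,"dy":-1.4,"dz":0,"wx":0,"wy":0,"wz":0},{"gripper":1,"dx":2.5,"dy":-1.4,"dz":0,"wx":0,"wy":0,"wz":0},{"gripper":1,"dx":2.5,"dy":-1.4,"dz":0,"wx":0,"wy":0,"wz":0},{"gripper":1,"dx":2.5,"dy":-1.4,"dz":0,"wx":0,"wy":0,"wz":0},{"gripper":1,"dx":2.5,"dy":-1.4,"dz":0,"wx":0,"wy":0,"wz":0},{"gripper":1,"dx":2.5,"dy":-1.4,"dz":0,"wx":0,"wy":0,"wz":0},{"gripper":1,"dx":2.5,"dy":-1.4,"dz":0,"wx":0,"wy":0,"wz":0},{"gripper":1,"dx":2.5,"dy":-1.4,"dz":0,"wx":0,"wy":0,"wz":0},{"gripper":1,"dx":2.5,"dy":-1.4,"dz":0,"wx":0,"wy":0,"wz":0},{"gripper":1,"dx":0.5,"dy":-0.1,"dz":0,"wx":0,"wy":0,"wz":0}]'
python3 -m jog '[{"gripper":1,"dx":0,"dy":0,"dz":0,"wx":0,"wy":0,"wz":7},{"gripper":1,"dx":0,"dy":0,"dz":0,"wx":0,"wy":0,"wz":7},{"gripper":1,"dx":0,"dy":0,"dz":0,"wx":0,"wy":0,"wz":7},{"gripper":1,"dx":0,"dy":0,"dz":0,"wx":0,"wy":0,"wz":7},{"gripper":1,"dx":0,"dy":0,"dz":0,"wx":0,"wy":0,"wz":7},{"gripper":1,"dx":0,"dy":0,"dz":0,"wx":0,"wy":0,"wz":0},{"gripper":1,"dx":0,"dy":0,"dz":0,"wx":0,"wy":0,"wz":0},{"gripper":1,"dx":0,"dy":0,"dz":0,"wx":0,"wy":0,"wz":0}]'; python3 look.py w5.png d p1
```

```text
time: 22.78
tcp_pos: [0.6389, 0.0074, 0.033]
ee_rot: [[0.0, 1.0, 0.0], [1.0, -0.0, -0.0], [-0.0, 0.0, -1.0]]
ft_force: [0.4, -0.3, 0.5]
finger_gap: 0.0832
finger_force: 0.0
time: 23.62
tcp_pos: [0.6017, 0.07, 0.1826]
ee_rot: [[0.002, 1.0, -0.001], [1.0, -0.002, 0.0], [0.0, -0.001, -1.0]]
ft_force: [-0.1, -0.1, 0.3]
finger_gap: 0.0872
finger_force: 0.0
time: 24.45
tcp_pos: [0.4719, 0.3029, 0.1819]
ee_rot: [[-0.004, 1.0, -0.003], [1.0, 0.004, 0.001], [0.001, -0.003, -1.0]]
ft_force: [-0.1, -0.2, 0.8]
finger_gap: 0.0871
finger_force: 0.0
time: 25.12
tcp_pos: [0.4754, 0.2993, 0.1825]
ee_rot: [[0.571, 0.821, -0.001], [0.821, -0.571, -0.0], [-0.001, -0.0, -1.0]]
ft_force: [-0.0, -0.2, 0.3]
finger_gap: 0.0872
finger_force: 0.0
d [261.2 186. ]
p1 [424.6 181.5]
25.1167 [0.4754 0.2993 0.1825]
```

View pics/w5.png

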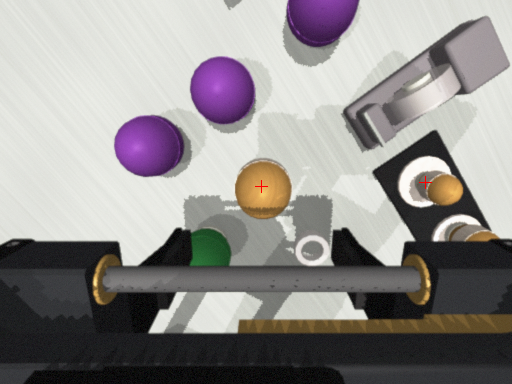

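Egg_d is at about (263.5,188.5), and the neighbours clear the finger paths. Descending with a correction of about 2 mm.

```bash
python3 -m jog '[{"gripper":1,"dx":-0.15,"dy":0.2,"dz":1.5,"wx":0,"wy":0,"wz":0},{"gripper":1,"dx":0,"dy":0,"dz":2.2,"wx":0,"wy":0,"wz":0},{"gripper":1,"dx":0,"dy":0,"dz":2.2,"wx":0,"wy":0,"wz":0},{"gripper":1,"dx":0,"dy":0,"dz":2.2,"wx":0,"wy":0,"wz":0},{"gripper":1,"dx":0,"dy":0,"dz":2.2,"wx":0,"wy":0,"wz":0},{"gripper":1,"dx":0,"dy":0,"dz":2.2,"wx":0,"wy":0,"wz":0},{"gripper":1,"dx":0,"dy":0,"dz":1.5,"wx":0,"wy":0,"wz":0},{"gripper":1,"dx":0,"dy":0,"dz":1.2,"wx":0,"wy":0,"wz":0},{"gripper":1,"dx":0,"dy":0,"dz":0.7,"wx":0,"wy":0,"wz":0},{"gripper":1,"dx":0,"dy":0,"dz":0,"wx":0,"wy":0,"wz":0}]'
python3 -m jog '[{"gripper":1,"dx":0,"dy":0,"dz":0,"wx":0,"wy":0,"wz":0},{"gripper":0.7,"dx":0,"dy":0,"dz":0,"wx":0,"wy":0,"wz":0},{"gripper":0.6,"dx":0,"dy":0,"dz":0,"wx":0,"wy":0,"wz":0},{"gripper":0,"dx":0,"dy":0,"dz":0,"wx":0,"wy":0,"wz":0},{"gripper":0,"dx":0,"dy":0,"dz":0,"wx":0,"wy":0,"wz":0},{"gripper":0,"dx":0,"dy":0,"dz":0,"wx":0,"wy":0,"wz":0},{"gripper":0,"dx":0,"dy":0,"dz":0,"wx":0,"wy":0,"wz":0},{"gripper":0,"dx":0,"dy":0,"dz":0,"wx":0,"wy":0,"wz":0},{"gripper":0,"dx":0,"dy":0,"dz":0,"wx":0,"wy":0,"wz":0}]' 18
```

```text
time: 26.0
tcp_pos: [0.4756, 0.2965, 0.0225]
ee_rot: [[0.573, 0.82, -0.002], [0.82, -0.573, -0.001], [-0.002, -0.001, -1.0]]
ft_force: [-0.2, -0.2, -0.6]
finger_gap: 0.0871
finger_force: 0.0
time: 26.75
tcp_pos: [0.4769, 0.2972, 0.0246]
ee_rot: [[0.574, 0.819, 0.001], [0.819, -0.574, 0.0], [0.001, 0.0, -1.0]]
ft_force: [-1.2, -0.5, 4.6]
finger_gap: 0.0612
finger_force: 18.0
```

```bash
python3 -m jog '[{"gripper":0,"dx":0,"dy":0,"dz":-1,"wx":0,"wy":0,"wz":0},{"gripper":0,"dx":0,"dy":0,"dz":-2.5,"wx":0,"wy":0,"wz":0},{"gripper":0,"dx":0,"dy":0,"dz":-2.5,"wx":0,"wy":0,"wz":0},{"gripper":0,"dx":0,"dy":0,"dz":-2.5,"wx":0,"wy":0,"wz":0},{"gripper":0,"dx":0,"dy":0,"dz":-2.5,"wx":0,"wy":0,"wz":0},{"gripper":0,"dx":0,"dy":0,"dz":-2.5,"wx":0,"wy":0,"wz":0},{"gripper":0,"dx":0,"dy":0,"dz":-1.5,"wx":0,"wy":0,"wz":0},{"gripper":0,"dx":0,"dy":0,"dz":0,"wx":0,"wy":0,"wz":0}]'
python3 -m jog '[{"gripper":0,"dx":0,"dy":0,"dz":0,"wx":0,"wy":0,"wz":-5},{"gripper":0,"dx":0,"dy":0,"dz":0,"wx":0,"wy":0,"wz":-5},{"gripper":0,"dx":0,"dy":0,"dz":0,"wx":0,"wy":0,"wz":-5},{"gripper":0,"dx":0,"dy":0,"dz":0,"wx":0,"wy":0,"wz":-5},{"gripper":0,"dx":0,"dy":0,"dz":0,"wx":0,"wy":0,"wz":-5},{"gripper":0,"dx":0,"dy":0,"dz":0,"wx":0,"wy":0,"wz":-5},{"gripper":0,"dx":0,"dy":0,"dz":0,"wx":0,"wy":0,"wz":-5},{"gripper":0,"dx":0,"dy":0,"dz":0,"wx":0,"wy":0,"wz":0},{"gripper":0,"dx":0,"dy":0,"dz":0,"wx":0,"wy":0,"wz":0}]'
python3 -m jog '[{"gripper":0,"dx":-1.5,"dy":0.7,"dz":0,"wx":0,"wy":0,"wz":0},{"gripper":0,"dx":-2.6,"dy":1.1,"dz":0,"wx":0,"wy":0,"wz":0},{"gripper":0,"dx":-2.6,"dy":1.1,"dz":0,"wx":0,"wy":0,"wz":0},{"gripper":0,"dx":-2.6,"dy":1.1,"dz":0,"wx":0,"wy":0,"wz":0},{"gripper":0,"dx":-2.6,"dy":1.1,"dz":0,"wx":0,"wy":0,"wz":0},{"gripper":0,"dx":-2.6,"dy":1.1,"dz":0,"wx":0,"wy":0,"wz":0},{"gripper":0,"dx":-2.6,"dy":1.1,"dz":0,"wx":0,"wy":0,"wz":0},{"gripper":0,"dx":-2.6,"dy":1.1,"dz":0,"wx":0,"wy":0,"wz":0},{"gripper":0,"dx":-2.6,"dy":1.1,"dz":0,"wx":0,"wy":0,"wz":0},{"gripper":0,"dx":-2.6,"dy":1.1,"dz":0,"wx":0,"wy":0,"wz":0}]'
python3 -m jog '[{"gripper":0,"dx":-2.6,"dy":1.1,"dz":0,"wx":0,"wy":0,"wz":0},{"gripper":0,"dx":-2.6,"dy":1.1,"dz":0,"wx":0,"wy":0,"wz":0},{"gripper":0,"dx":-2.6,"dy":1.1,"dz":0,"wx":0,"wy":0,"wz":0},{"gripper":0,"dx":-2.6,"dy":1.1,"dz":0,"wx":0,"wy":0,"wz":0},{"gripper":0,"dx":-2.6,"dy":1.1,"dz":0,"wx":0,"wy":0,"wz":0},{"gripper":0,"dx":0,"dy":0,"dz":0,"wx":0,"wy":0,"wz":0},{"gripper":0,"dx":0,"dy":0,"dz":0,"wx":0,"wy":0,"wz":0},{"gripper":0,"dx":0,"dy":0,"dz":0,"wx":0,"wy":0,"wz":0},{"gripper":0,"dx":0,"dy":0,"dz":0,"wx":0,"wy":0,"wz":0}]'; python3 look.py w6.png p1 p2 p3 p4
```

```text
time: 27.42
tcp_pos: [0.4789, 0.298, 0.1788]
ee_rot: [[0.574, 0.819, 0.007], [0.819, -0.574, 0.003], [0.006, 0.004, -1.0]]
ft_force: [1.0, 0.5, -0.9]
finger_gap: 0.0618
finger_force: 18.0
time: 28.17
tcp_pos: [0.4759, 0.2967, 0.1727]
ee_rot: [[0.003, 1.0, -0.002], [1.0, -0.003, -0.001], [-0.001, -0.002, -1.0]]
ft_force: [0.1, 1.4, -1.4]
finger_gap: 0.0611
finger_force: 18.0
time: 29.0
tcp_pos: [0.5826, 0.0467, 0.1734]
ee_rot: [[0.003, 1.0, -0.001], [1.0, -0.003, 0.0], [0.0, -0.001, -1.0]]
ft_force: [1.0, 1.1, -0.4]
finger_gap: 0.0611
finger_force: 18.0
time: 29.75
tcp_pos: [0.6371, -0.0809, 0.1735]
ee_rot: [[0.0, 1.0, -0.001], [1.0, -0.0, 0.001], [0.001, -0.001, -1.0]]
ft_force: [-0.0, -0.3, -1.2]
finger_gap: 0.0616
finger_force: 18.0
p1 [ 257.7 -111.5]
p2 [260.4   5.4]
p3 [262.7 101.8]
p4 [264.6 183.7]
29.75 [ 0.6371 -0.0809  0.1735]
```

View pics/w6.png

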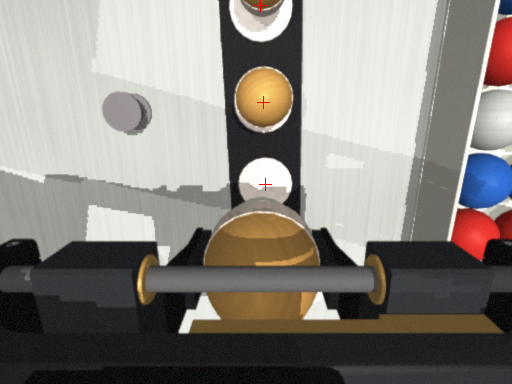

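The wrist view shows pad_4 at (265,184), free, and egg_c standing well centred on pad_3. Lowering egg_d.

```bash
python3 -m jog '[{"gripper":0,"dx":-0.15,"dy":0.4,"dz":1.5,"wx":0,"wy":0,"wz":0},{"gripper":0,"dx":0,"dy":0,"dz":2.5,"wx":0,"wy":0,"wz":0},{"gripper":0,"dx":0,"dy":0,"dz":2.5,"wx":0,"wy":0,"wz":0},{"gripper":0,"dx":0,"dy":0,"dz":2.5,"wx":0,"wy":0,"wz":0},{"gripper":0,"dx":0,"dy":0,"dz":2,"wx":0,"wy":0,"wz":0},{"gripper":0,"dx":0,"dy":0,"dz":1.2,"wx":0,"wy":0,"wz":0},{"gripper":0,"dx":0,"dy":0,"dz":0.8,"wx":0,"wy":0,"wz":0},{"gripper":0,"dx":0,"dy":0,"dz":0,"wx":0,"wy":0,"wz":0},{"gripper":0,"dx":0,"dy":0,"dz":0,"wx":0,"wy":0,"wz":0},{"gripper":0,"dx":0,"dy":0,"dz":0,"wx":0,"wy":0,"wz":0}]'
python3 -m jog '[{"gripper":0,"dx":0,"dy":0,"dz":0.15,"wx":0,"wy":0,"wz":0},{"gripper":0,"dx":0,"dy":0,"dz":0,"wx":0,"wy":0,"wz":0},{"gripper":0,"dx":0,"dy":0,"dz":0,"wx":0,"wy":0,"wz":0}]'
python3 -m jog '[{"gripper":0,"dx":0,"dy":0,"dz":0.1,"wx":0,"wy":0,"wz":0},{"gripper":0,"dx":0,"dy":0,"dz":0,"wx":0,"wy":0,"wz":0}]'
```

```text
time: 30.63
tcp_pos: [0.6429, -0.0837, 0.0456]
ee_rot: [[-0.0, 1.0, 0.003], [1.0, 0.0, -0.001], [-0.001, 0.003, -1.0]]
ft_force: [0.4, -0.8, -1.4]
finger_gap: 0.0615
finger_force: 18.0
time: 30.88
tcp_pos: [0.6422, -0.0836, 0.0434]
ee_rot: [[0.0, 1.0, 0.001], [1.0, -0.0, -0.0], [-0.0, 0.001, -1.0]]
ft_force: [0.0, 0.2, -1.9]
finger_gap: 0.0616
finger_force: 18.0
time: 31.05
tcp_pos: [0.6417, -0.0835, 0.0416]
ee_rot: [[0.0, 1.0, 0.0], [1.0, -0.0, -0.0], [-0.0, 0.0, -1.0]]
ft_force: [-0.2, 0.5, -0.4]
finger_gap: 0.0613
finger_force: 18.0
```

```bash
python3 -m jog '[{"gripper":0,"dx":0.1,"dy":0,"dz":0.15,"wx":0,"wy":0,"wz":0},{"gripper":0,"dx":0,"dy":0,"dz":0,"wx":0,"wy":0,"wz":0},{"gripper":0,"dx":0,"dy":0,"dz":0,"wx":0,"wy":0,"wz":0}]'
python3 -m jog '[{"gripper":0,"dx":0,"dy":0,"dz":0.1,"wx":0,"wy":0,"wz":0},{"gripper":0,"dx":0,"dy":0,"dz":0,"wx":0,"wy":0,"wz":0}]'
python3 -m jog '[{"gripper":0,"dx":0,"dy":0,"dz":0.05,"wx":0,"wy":0,"wz":0},{"gripper":0,"dx":0,"dy":0,"dz":0,"wx":0,"wy":0,"wz":0}]'
```

```text
time: 31.3
tcp_pos: [0.6415, -0.0823, 0.0398]
ee_rot: [[-0.0, 1.0, -0.0], [1.0, 0.0, 0.0], [0.0, -0.0, -1.0]]
ft_force: [0.4, -0.1, -1.7]
finger_gap: 0.0615
finger_force: 18.0
time: 31.47
tcp_pos: [0.6416, -0.0824, 0.0388]
ee_rot: [[0.0, 1.0, -0.0], [1.0, -0.0, 0.0], [0.0, -0.0, -1.0]]
ft_force: [-0.5, 0.9, -1.8]
finger_gap: 0.0612
finger_force: 18.0
time: 31.63
tcp_pos: [0.6417, -0.0825, 0.0386]
ee_rot: [[0.0, 1.0, 0.0], [1.0, -0.0, 0.0], [0.0, 0.0, -1.0]]
ft_force: [-0.0, -0.4, -0.5]
finger_gap: 0.0612
finger_force: 18.0
```

```bash
python3 -m jog '[{"gripper":0,"dx":0,"dy":0,"dz":0.05,"wx":0,"wy":0,"wz":0},{"gripper":0,"dx":0,"dy":0,"dz":0,"wx":0,"wy":0,"wz":0}]'
python3 -m jog '[{"gripper":0.8,"dx":0,"dy":0,"dz":0,"wx":0,"wy":0,"wz":0},{"gripper":0.9,"dx":0,"dy":0,"dz":0,"wx":0,"wy":0,"wz":0},{"gripper":1,"dx":0,"dy":0,"dz":0,"wx":0,"wy":0,"wz":0},{"gripper":1,"dx":0,"dy":0,"dz":0,"wx":0,"wy":0,"wz":0},{"gripper":1,"dx":0,"dy":0,"dz":0,"wx":0,"wy":0,"wz":0},{"gripper":1,"dx":0,"dy":0,"dz":0,"wx":0,"wy":0,"wz":0}]'
python3 -m jog '[{"gripper":1,"dx":0,"dy":0,"dz":-1,"wx":0,"wy":0,"wz":0},{"gripper":1,"dx":0,"dy":0,"dz":-2.5,"wx":0,"wy":0,"wz":0},{"gripper":1,"dx":0,"dy":0,"dz":-2.5,"wx":0,"wy":0,"wz":0},{"gripper":1,"dx":0,"dy":0,"dz":-2.5,"wx":0,"wy":0,"wz":0},{"gripper":1,"dx":0,"dy":0,"dz":-2.5,"wx":0,"wy":0,"wz":0},{"gripper":1,"dx":0,"dy":0,"dz":-2.5,"wx":0,"wy":0,"wz":0},{"gripper":1,"dx":0,"dy":-2.5,"dz":-1,"wx":0,"wy":0,"wz":0},{"gripper":1,"dx":-2,"dy":-2.5,"dz":0,"wx":0,"wy":0,"wz":0},{"gripper":1,"dx":-2,"dy":-2.5,"dz":0,"wx":0,"wy":0,"wz":0},{"gripper":1,"dx":-2,"dy":-2.5,"dz":0,"wx":0,"wy":0,"wz":0}]'
python3 -m jog '[{"gripper":1,"dx":-2,"dy":-2.5,"dz":0,"wx":0,"wy":0,"wz":0},{"gripper":1,"dx":-2,"dy":-2.5,"dz":0,"wx":0,"wy":0,"wz":0},{"gripper":1,"dx":-2,"dy":-2.5,"dz":0,"wx":0,"wy":0,"wz":0},{"gripper":1,"dx":-2,"dy":0,"dz":0,"wx":0,"wy":0,"wz":0},{"gripper":1,"dx":-2,"dy":0,"dz":0,"wx":0,"wy":0,"wz":0},{"gripper":1,"dx":0,"dy":0,"dz":0,"wx":0,"wy":0,"wz":0},{"gripper":1,"dx":0,"dy":0,"dz":0,"wx":0,"wy":0,"wz":0}]'
python3 - <<'E'
from h import *
t=eyes.grab_frame("top"); s=eyes.grab_frame("side")
P=[[.6342,.1873],[.6365,.0971],[.6389,.0076],[.6412,-.0826]]
H=[.054,.066,.078,.09]
ims=[]
for f in(t,s):
    im=f["color"][:,:,::-1].copy(); a=cv2.resize(im,None,fx=3,fy=3,interpolation=cv2.INTER_CUBIC)
    for p,h in zip(P,H):
        for z,c in((.014,(0,255,0)),(.014+h,(0,0,255))):
            cv2.drawMarker(a,tuple(int(v) for v in (proj(f,p+[z])+.5)*3-.5),c,0,10)
    ims.append(a)
cv2.imwrite("pics/end_t.png",ims[0][330:560,400:1180]); cv2.imwrite("pics/end_s.png",ims[1][420:800,400:1000])
E
```

```text
time: 31.8
tcp_pos: [0.6417, -0.0825, 0.0386]
ee_rot: [[-0.0, 1.0, 0.0], [1.0, 0.0, -0.0], [-0.0, 0.0, -1.0]]
ft_force: [-1.5, 1.1, 3.4]
finger_gap: 0.0613
finger_force: 18.0
time: 32.3
tcp_pos: [0.6416, -0.0825, 0.0379]
ee_rot: [[0.0, 1.0, -0.0], [1.0, -0.0, 0.0], [0.0, -0.0, -1.0]]
ft_force: [-0.2, 0.2, -0.9]
finger_gap: 0.0858
finger_force: 0.0
time: 33.13
tcp_pos: [0.5409, -0.1427, 0.1843]
ee_rot: [[-0.001, 1.0, 0.002], [1.0, 0.001, -0.001], [-0.001, 0.002, -1.0]]
ft_force: [0.5, -0.6, 0.6]
finger_gap: 0.0868
finger_force: 0.0
time: 33.72
tcp_pos: [0.4666, -0.2433, 0.1839]
ee_rot: [[0.002, 1.0, 0.001], [1.0, -0.002, -0.0], [-0.0, 0.001, -1.0]]
ft_force: [0.6, 0.2, -0.3]
finger_gap: 0.0869
finger_force: 0.0
```

View pics/end_t.png

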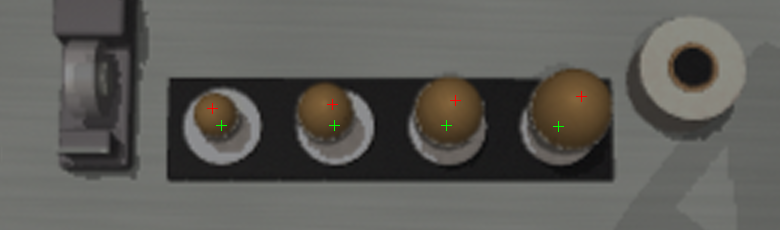

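View pics/end_s.png

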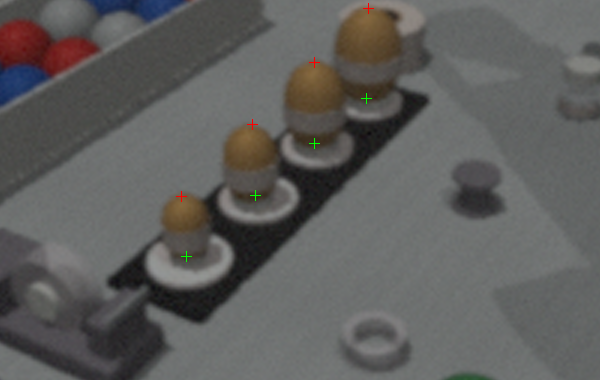

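All four eggs are standing in order, and a, c and d look centred. Egg_b seems shifted about 6 mm towards +y in the top view, so I'll measure it numerically.

```bash
python3 - <<'E'
from h import *
P=[[.6342,.1873],[.6365,.0971],[.6389,.0076],[.6412,-.0826]]
D=[.035,.044,.053,.062]; H=[.054,.066,.078,.09]; B=[.025,.031,.037,.042]
def sil(f,p,i):  # predicted gold+band outline: semi-ellipsoids above band + cylinder
    th=np.linspace(0,2*np.pi,60); pts=[]
    for z,r in [(B[i]-.009,D[i]/2),(B[i]+.009,D[i]/2)]+[(B[i]+.009+(H[i]-B[i]-.009)*np.sin(a),D[i]/2*np.cos(a)) for a in np.linspace(.1,1.57,12)]:
        pts+=[proj(f,[p[0]+r*np.cos(t),p[1]+r*np.sin(t),.014+z]) for t in th]
    return np.array(pts)
f=eyes.grab_frame("top"); hsv=cv2.cvtColor(f["color"],cv2.COLOR_RGB2HSV)
g=cv2.inRange(hsv,(8,70,40),(25,255,255))
for i,p in enumerate(P):
    s=sil(f,p,i); c=(s.min(0)+s.max(0))/2; r=np.ceil((s.max(0)-s.min(0))/2).astype(int)+5; x,y=c.round().astype(int)
    ys,xs=np.nonzero(g[y-r[1]:y+r[1],x-r[0]:x+r[0]]); xs=xs+x-r[0]; ys=ys+y-r[1]
    m=np.array([(xs.min()+xs.max())/2,(ys.min()+ys.max())/2])
    d=ray(f,m,.014+B[i]+.005)-ray(f,c,.014+B[i]+.005)
    print("abcd"[i],m,"pred",c.round(1),"ext",s.min(0).round(1),s.max(0).round(1),(xs.min(),ys.min(),xs.max(),ys.max()),"dxy mm",(d[:2]*1000).round(1))
E
```

```text
a [204.5 147.5] pred [205.3 148.6] ext [197.2 140.2] [213.4 157.1] (np.int64(198), np.int64(141), np.int64(211), np.int64(154)) dxy mm [2.7 2. ]
b [241.5 146. ] pred [244.2 148.1] ext [234.6 137.6] [253.8 158.5] (np.int64(233), np.int64(137), np.int64(250), np.int64(155)) dxy mm [4.7 6.3]
c [282.5 146.5] pred [283.3 147.4] ext [271.4 134.9] [295.2 159.9] (np.int64(272), np.int64(136), np.int64(293), np.int64(157)) dxy mm [2.1 1.9]
d [323. 146.] pred [323.  146.9] ext [308.5 132.3] [337.5 161.5] (np.int64(310), np.int64(133), np.int64(336), np.int64(159)) dxy mm [ 2.1 -0.1]
```

Egg_b is about 5 mm off centre, 8 mm at worst, which is inside the 12 mm tolerance. Regripping it would risk more than it gains, so I'm handing in.

```bash
python3 -c "
from rig import job; print(job.job_done())"
```

```text
the job is handed in; nothing more can be done
None
```

I handed the job in with all four eggs standing on their pads in order, smallest by the tape dispenser; a, c and d measured about 2–3 mm off centre at most and egg_b about 5–8 mm (limit 12 mm), and the hand-in returned no verdict.

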